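# Put the tiered bead stand back together

### The job

Put the tiered bead stand together on the brown tray: stand the largest footed brass dish in the tray's round seat, the medium dish in the well of the largest, the smallest dish in the well of the medium, and the rose quartz finial upright in the well of the smallest, working in that order. Set each piece down fully home and upright without dropping it, and leave the bead cup, the cord spool and the jar of onyx beads where they are.

Things in the scene. Friction and masses are not known exactly. Their poses are not given: they have to be found in the camera images.
- seat (a point): centre of the floor of the round seat in the middle of the brown bakelite tray, 8 mm above the counter. Tray 130 x 130 mm, fixed, its outer wall 12 mm tall above the counter; the seat is bounded by a ring of 64 mm inside and 74 mm outside diameter whose top is 13 mm above the counter. z up
- dish_large_mid (a point): centre, half-way up, of the largest footed brass bead dish: round, upright, loose, 40 mm tall, about 220 g, z up, underside at z = 0 at the start. Its upper half is a plain band 66 mm across: grip that from above, fingertips 12 to 18 mm above the underside to clear what it is set in. Foot 52 mm across. Well in its top 58 mm across, 8 mm deep (floor 32 mm above the underside)
- dish_medium_mid (a point): centre, half-way up, of the medium footed brass bead dish: round, upright, loose, 40 mm tall, about 150 g, z up, underside at z = 0 at the start. Its upper half is a plain band 54 mm across: grip that from above, fingertips 12 to 18 mm above the underside to clear what it is set in. Foot 46 mm across. Well in its top 46 mm across, 8 mm deep (floor 32 mm above the underside)
- dish_small_mid (a point): centre, half-way up, of the smallest footed brass bead dish: round, upright, loose, 40 mm tall, about 100 g, z up, underside at z = 0 at the start. Its upper half is a plain band 42 mm across: grip that from above, fingertips 12 to 18 mm above the underside to clear what it is set in. Foot 36 mm across. Well in its top 34 mm across, 8 mm deep (floor 32 mm above the underside)
- finial_mid (a point): centre, half-way up, of the rose quartz finial: pale pink turned stone, upright, loose, 56 mm tall, about 50 g, underside at z = 0 at the start. Round base 24 mm across and 7 mm tall, then a barrel 22 mm across from 18 to 42 mm above the underside: grip that from above, fingertips 12 to 18 mm above the underside. Tapering tip
- bead_cup_mid (a point): centre, half-way up, of the plain brass bead cup, 48 mm across the mouth, 58 mm tall, open and deep, without a foot; a loose bystander, not part of the stand
- spool_mid (a point): centre, half-way up, of the wooden cord spool, 48 mm across, 50 mm tall, wound with dark red cord; a loose bystander
- jar_mid (a point): centre, half-way up, of the hexagonal glass jar of onyx beads, about 70 mm across the corners, 76 mm tall with its dark wooden lid; a loose bystander
Things that resemble listed ones, but are neither listed nor needed, are in the scene too. Leave any orange look-alike of the part that bears dish_small_mid alone.

How it is judged:
On the way, in this order (a step that is already met when the one before it is completed fails the run):
1. The large dish stands in the round seat of the tray, released (horizontal distance between dish_large_mid and seat below 0.008 m and z of dish_large_mid in the frame of seat between 0.016 and 0.024 m and angle between dish_large_mid's own z axis and vertical below 0.1 rad and contact force between the fingers and dish_large below 0.1 N), for 0.2 s.
2. The medium dish stands in the large dish's well, released (horizontal distance between dish_large_mid and seat below 0.008 m and z of dish_large_mid in the frame of seat between 0.016 and 0.024 m and angle between each of dish_large_mid, dish_medium_mid's own z axis and vertical below 0.1 rad and horizontal distance between dish_medium_mid and dish_large_mid below 0.008 m and z of dish_medium_mid in the frame of dish_large_mid between 0.028 and 0.036 m and contact force between the fingers and dish_medium below 0.1 N), for 0.2 s.
3. The small dish stands in the medium dish's well, released (horizontal distance between dish_large_mid and seat below 0.008 m and z of dish_large_mid in the frame of seat between 0.016 and 0.024 m and angle between each of dish_large_mid, dish_medium_mid, dish_small_mid's own z axis and vertical below 0.1 rad and horizontal distance between dish_medium_mid and dish_large_mid below 0.008 m and z of dish_medium_mid in the frame of dish_large_mid between 0.028 and 0.036 m and horizontal distance between dish_small_mid and dish_medium_mid below 0.008 m and z of dish_small_mid in the frame of dish_medium_mid between 0.028 and 0.036 m and contact force between the fingers and dish_small below 0.1 N), for 0.2 s.
4. The finial stands in the small dish's well, released (horizontal distance between dish_large_mid and seat below 0.008 m and z of dish_large_mid in the frame of seat between 0.016 and 0.024 m and angle between each of dish_large_mid, dish_medium_mid, dish_small_mid, finial_mid's own z axis and vertical below 0.1 rad and horizontal distance between dish_medium_mid and dish_large_mid below 0.008 m and z of dish_medium_mid in the frame of dish_large_mid between 0.028 and 0.036 m and horizontal distance between dish_small_mid and dish_medium_mid below 0.008 m and z of dish_small_mid in the frame of dish_medium_mid between 0.028 and 0.036 m and horizontal distance between finial_mid and dish_small_mid below 0.008 m and z of finial_mid in the frame of dish_small_mid between 0.036 and 0.044 m and contact force between the fingers and finial below 0.1 N), for 0.2 s.
At the end, for the whole second after the job is handed in: Each piece stands in its own seat: large dish in the tray seat, medium in large, small in medium, finial in small, each within 8 mm of the centre of what it stands in, within 4 mm of its seated height and within 0.10 rad of upright, all released and at rest (all of step 4 and contact force between the fingers and dish_large below 0.1 N and linear speed of each of dish_large, dish_medium, dish_small, finial below 0.02 m/s and angular speed of each of dish_large, dish_medium, dish_small, finial below 0.2 rad/s and contact force between the fingers and dish_medium below 0.1 N and contact force between the fingers and dish_small below 0.1 N); the robot touches nothing.
It fails at once if A dish or the finial is dropped: moving faster than 0.5 m/s with no finger on it (a fall of over about 13 mm) ((contact force between the fingers and dish_large below 0.05 N and linear speed of dish_large above 0.5 m/s) or (contact force between the fingers and dish_medium below 0.05 N and linear speed of dish_medium above 0.5 m/s) or (contact force between the fingers and dish_small below 0.05 N and linear speed of dish_small above 0.5 m/s) or (contact force between the fingers and finial below 0.05 N and linear speed of finial above 0.5 m/s)).
It fails at once if The bead cup, the cord spool or the onyx jar is shifted by more than 20 mm (distance of any of bead_cup_mid, spool_mid, jar_mid from where it was at the start of the episode above 0.02 m).
It also fails if it takes over 112 s, if anything falls off the work surface, if the arm or the gripper's body presses on something with over 40 N, if the wrist force passes 120 N, or if a joint passes its speed limit or range.

### The arm

A 6-joint arm with a two-finger parallel gripper is mounted at the origin on the work surface. World frame = base frame: x ahead of the robot, y to its left, z up, the work surface at z = 0. Lengths are in m, angles in rad, forces in N, time in s.
With the tool pointing down it reaches from about 0.325 to 0.85 m from the base axis. Payload 15.5 kg.
Tool frame: the origin (TCP) lies between the finger pads; the fingertips stand env.nose_length ahead of it and the grasp point (between the pads) lies 11 mm behind it (env.nose_length is the distance from the TCP to the fingertips, in m); z points along the fingers, x is the direction in which the jaws open and shut, and the axes are right-handed (so a half turn about z gives the same grasp; the last joint's range is limited). The gripper opens to 91 mm and grips with 3 to 60 N. Pads are 32 mm wide; open, the fingers measure 118 mm over their backs; the gripper's body (76 mm by 178 mm) begins 60 mm behind the grasp point.
Start: joints at [1.02, 0.494, 1.345, -0, 1.302, -0.096], TCP at [0.275, 0.561, 0.222] pointing down, gripper open.
Joint ranges: [-2.91, 2.91], [-0.82, 2.16], [0.22, 2.67], [-1.22, 4.37], [0.12, 2.79], [-3.08, 3.08]. Speed limits (rad/s): [1.89, 1.89, 2.57, 3.01, 3.01, 3.01].

### API

Orientations are given as a unit quaternion [x, y, z, w].
In Python, from plant import env gives the robot as it stands. The module is installed in compiled form; this text tells all that it offers. Calls block until the motion is done:
- env.move_ptp(position, orientation): joint-space move of the TCP to a pose.
- env.move_linear(position, ori=None, v=0.15, max_force=None): straight line of the TCP; ori=None keeps the orientation; v is the mean speed in m/s. With max_force (N) it stops when the force on the tool has changed by that much, and returns True; else False.
- env.goto_joints(angles): joint-space move.
- env.open() and env.gripper_close(): open the fingers fully, or close them until they stop; the grip force is fixed at half the most.
- env.wait(seconds).
- env.inverse_kinematics(position, orientation): joint angles nearest the present ones, or None.
- env.read_state(): the state.
- env.get_image(name): name is "scene" or "top" or "wrist"; returns the picture (420x560x3 uint8, red, green, blue); there is no depth.
- env.camera_params(name): a dict with "K" (3x3 intrinsics, pixels), "pose" (4x4, takes a point from camera to world coordinates). Camera axes: x right, y down, z forward; pixel columns grow to the right and rows downward; lengths in m; the calibration is good to about 2 mm. A picture is of the moment at which its call begins: read the wrist's pose just before it. camera_params takes no time and is no camera call; for the wrist camera it gives the pose at the moment of the call.
A pose or a line that the arm cannot do raises env.IKError and nothing moves.
- env.hand_in(): hands the job in, once; it reports no verdict.
The state is a dict: "clock": time; "q": joint angles; "dq": joint speeds; "effort": joint torques, N m; "position": TCP position; "eef_rot": TCP orientation; "contact_force": force on the tool from outside, world axes, zero at the start; "ft_torque": the same for the moment, N m; "finger_gap": finger opening in m.
Only numpy, scipy, OpenCV 4.12 (cv2) and the standard library are available. Lean on these libraries where they do the work, as an engineer would, in place of code of your own. Each camera call takes 0.05 s, during which the arm holds its last target.

## Working session

There is one attempt and no reset: what is moved stays moved. The work goes in short steps, each a Python script; the robot and the scene stay as the last script left them, time stands still between calls to the robot, and variables do not carry over. Pictures are saved under pics/ and viewed, and the job is handed in when it is done.

```bash
mkdir -p pics; ls; python3 - <<'E'
from plant import env
import cv2
for n in ["scene","top","wrist"]:
    im=env.get_image(n); cv2.imwrite(f"pics/{n}0.png",im[:,:,::-1])
    c=env.camera_params(n); print(n,c["K"].round(1).tolist(),c["pose"].round(3).tolist())
s=env.read_state(); print({k:(v if not hasattr(v,'round') else v.round(3)) for k,v in s.items()}, env.nose_length)
E
```

```text
pics
scene [[393.6, 0.0, 273.9], [0.0, 393.6, 209.1], [0.0, 0.0, 1.0]] [[0.782, 0.439, -0.443, 0.903], [0.624, -0.54, 0.565, -0.536], [0.009, -0.718, -0.696, 0.669], [0.0, 0.0, 0.0, 1.0]]
top [[515.4, 0.0, 290.4], [0.0, 515.4, 202.9], [0.0, 0.0, 1.0]] [[-0.022, -0.98, 0.196, 0.322], [-1.0, 0.02, -0.013, -0.031], [0.009, -0.196, -0.981, 1.188], [0.0, 0.0, 0.0, 1.0]]
wrist [[312.6, 0.0, 278.0], [0.0, 312.6, 205.8], [0.0, 0.0, 1.0]] [[0.44, 0.869, 0.229, 0.21], [0.898, -0.425, -0.112, 0.594], [0.0, 0.255, -0.967, 0.385], [0.0, 0.0, 0.0, 1.0]]
{'clock': 0.15, 'q': array([ 1.02 ,  0.494,  1.346, -0.   ,  1.302, -0.095]), 'dq': array([-0.   , -0.   , -0.003,  0.001, -0.001, -0.001]), 'effort': array([-0.0000e+00, -8.7921e+01, -3.8206e+01,  7.1000e-02,  5.0000e-02,
       -0.0000e+00]), 'position': array([0.274, 0.561, 0.221]), 'eef_rot': array([ 0.848,  0.529, -0.   ,  0.   ]), 'contact_force': array([-0.349,  0.017,  0.107]), 'ft_torque': array([ 0.013, -0.069, -0.067]), 'finger_gap': 0.0911522883177954} 0.008
```

View pics/scene0.png

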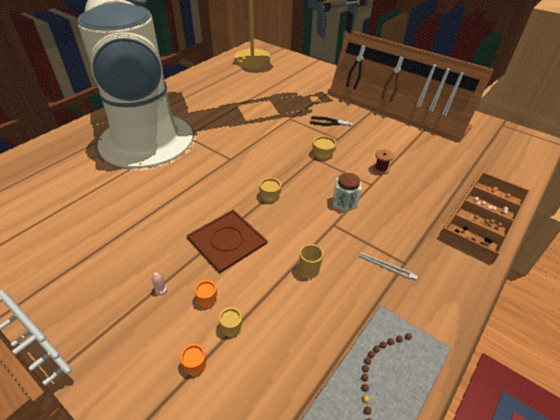

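View pics/top0.png

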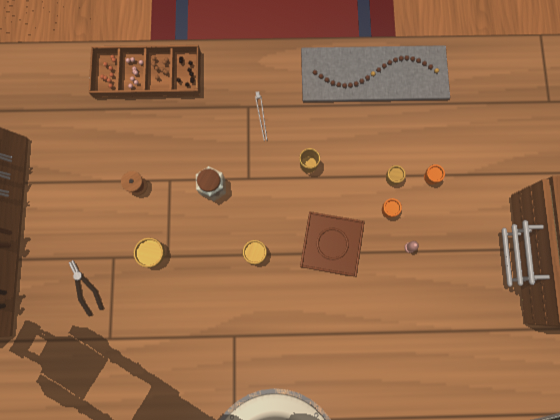

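View pics/wrist0.png

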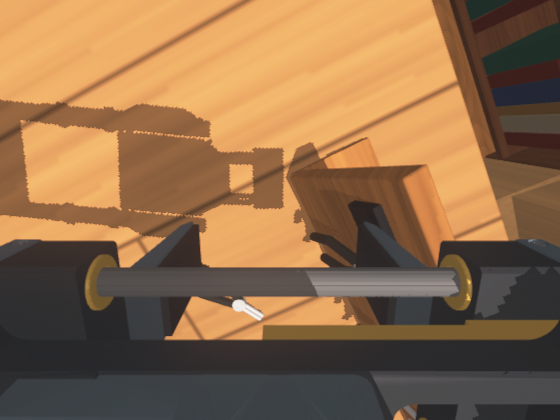

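The top view shows three brass dishes, at (150,253), (255,253) and (397,176), which look like large, medium and small. The orange look-alikes are at (435,174) and (392,208). The finial is at (412,246), the tray at (333,243) and the bystanders are the cup (310,160), jar (210,181) and spool (133,183). Next I'll measure sizes and confirm in an enlarged crop.

```bash
cat > h.py <<'E'
from plant import env
import numpy as np, cv2
def ray(name,uv,z,c=None):
    c=c or env.camera_params(name); P=c["pose"]
    d=P[:3,:3]@np.linalg.inv(c["K"])@np.array([uv[0],uv[1],1.]); o=P[:3,3]
    return o+d*(z-o[2])/d[2]
def proj(name,p,c=None):
    c=c or env.camera_params(name); T=np.linalg.inv(c["pose"]); q=c["K"]@(T[:3,:3]@np.asarray(p)+T[:3,3]); return q[:2]/q[2]
E
python3 - <<'E'
from h import *
im=cv2.imread("pics/top0.png")
a=cv2.resize(im[130:290,100:250],None,fx=2.6,fy=2.6,interpolation=2)
b=cv2.resize(im[130:290,230:460],None,fx=3.4,fy=3.4,interpolation=2)
cv2.imwrite("pics/cropb.png",b);cv2.imwrite("pics/cropa.png",cv2.resize(im[220:290,110:290],None,fx=4.4,fy=4.4,interpolation=2))
hsv=cv2.cvtColor(im,cv2.COLOR_BGR2HSV)
for n,(u,v) in dict(L=(150,253),M=(255,253),S=(397,176),o1=(435,174),o2=(392,208),fin=(412,246),cup=(310,160)).items():
    print(n,hsv[v,u],hsv[v-3,u+6],hsv[v,u+25])
for n,p in dict(L=(150,253),M=(255,253),S=(397,176),seat=(333,243),fin=(412,246),cup=(310,160),jar=(210,181),spool=(133,183)).items():
    print(n,ray("top",p,.04 if n!="seat" else .01).round(3))
E
```

```text
L [ 21 149 222] [ 21 149 222] [ 13 137 158]
M [ 19 153 223] [ 19 151 223] [ 14 134 122]
S [ 18 154 194] [ 18 147 134] [ 13 131 127]
o1 [ 12 191 222] [ 12 188 203] [ 14 134 114]
o2 [ 13 190 222] [ 12 188 204] [ 13 138 179]
fin [  6  85 172] [ 13 129 146] [ 13 138 168]
cup [ 18 154 212] [ 17 141 103] [ 13 138 174]
L [0.443 0.269 0.04 ]
M [0.438 0.035 0.04 ]
S [ 0.609 -0.293  0.04 ]
seat [ 0.461 -0.142  0.01 ]
fin [ 0.447 -0.316  0.04 ]
cup [ 0.651 -0.093  0.04 ]
jar [0.605 0.137 0.04 ]
spool [0.604 0.312 0.04 ]
```

View pics/cropb.png

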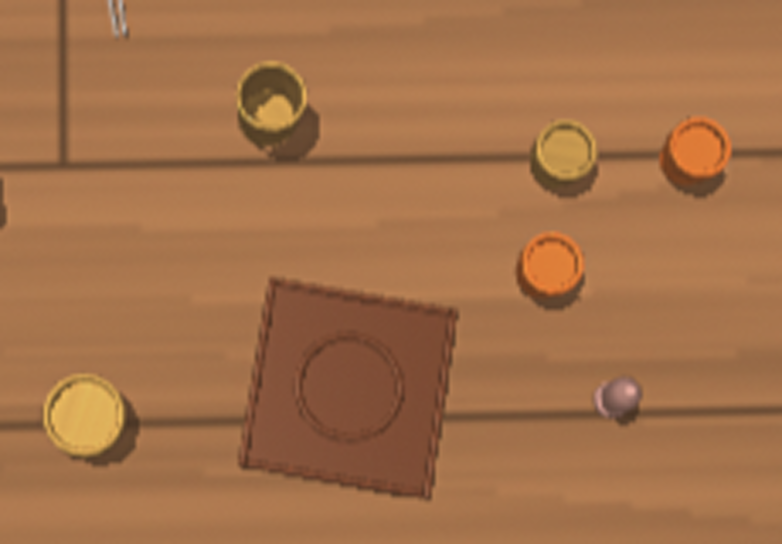

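View pics/cropa.png

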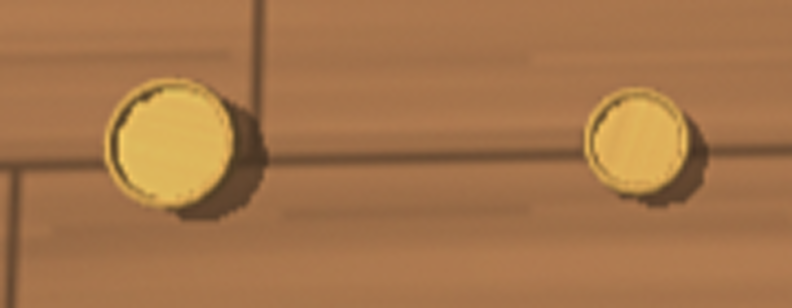

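All three are confirmed: rim widths are about 30, 24 and 18.5 px, against 29.6, 24 and 19 expected. The small brass dish is at (396.5,174), and the two orange dishes beside it stay where they are. Now I'll move over the large dish and refine its position with the wrist camera.

```bash
cat >> h.py <<'E'
def Q(a): return np.array([np.cos(a/2),np.sin(a/2),0,0])
def brass_rim(name,im,guess,r,z=.04):
    """ellipse fit of the bright/yellow dish outline near guess; im RGB"""
    c=env.camera_params(name)
    th=np.linspace(0,2*np.pi,60)
    def pts(x,y,r): return np.array([proj(name,[x+r*np.cos(t),y+r*np.sin(t),z],c) for t in th])
    g=cv2.GaussianBlur(cv2.cvtColor(im,cv2.COLOR_RGB2LAB),(3,3),0).astype(float)[:,:,2]
    def samp(p): return cv2.remap(g.astype(np.float32),p[:,0:1].astype(np.float32),p[:,1:2].astype(np.float32),1).ravel()
    # maximise b-channel difference inside-outside of the rim circle
    from scipy.optimize import minimize
    f=lambda q:-(np.median(samp(pts(q[0],q[1],r-.0015)))-0*0-np.mean(samp(pts(q[0],q[1],r+.002)))+np.mean(samp(pts(q[0],q[1],r-.0015))))
    best=min(((f((guess[0]+i,guess[1]+j)),guess[0]+i,guess[1]+j) for i in np.arange(-.012,.0121,.003) for j in np.arange(-.012,.0121,.003)))
    m=minimize(f,best[1:],method="Nelder-Mead",options=dict(initial_simplex=[best[1:],(best[1]+.002,best[2]),(best[1],best[2]+.002)],xatol=1e-4))
    return m.x,pts(m.x[0],m.x[1],r)
def draw(im,plist,path):
    b=im[:,:,::-1].copy()
    for p in plist: cv2.polylines(b,[np.round(p*16).astype(np.int32)],True,(255,0,0),1,cv2.LINE_AA,4)
    cv2.imwrite(path,b); return b
E
python3 - <<'E'
from h import *
im=env.get_image("top"); P=[]
for n,p,r in (("L",(149.1,252.7),.033),("M",(254.8,252),.027),("S",(396.5,174.1),.021),("o1",(434.5,174),.021),("o2",(392,207.5),.021)):
    x,q=brass_rim("top",im,ray("top",p,.04),r); P.append(q); print(n,ray("top",p,.04).round(4),x.round(4))
print("seat",ray("top",(332.9,243.8),.013).round(4), "tip",ray("top",(413.8,244.4),.05).round(4))
b=draw(im,P,"pics/fit0.png")
cv2.imwrite("pics/fit0.png",cv2.resize(b[140:290,110:460],None,fx=2.2,fy=2.2))
a=np.arctan2(.268,.443)
env.move_ptp([.443,.268,.15],Q(a))
im=env.get_image("wrist");cv2.imwrite("pics/wL.png",im[:,:,::-1])
x,q=brass_rim("wrist",im,(.443,.269),.033);print("wristL",x);draw(im,[q],"pics/wL.png")
print(env.read_state()["clock"])
E
```

```text
L [0.444  0.2707 0.04  ] [0.4457 0.2746]
M [0.4406 0.0358 0.04  ] [0.4424 0.0378]
S [ 0.6133 -0.2917  0.04  ] [ 0.6157 -0.2906]
o1 [ 0.6118 -0.3794  0.04  ] [ 0.6155 -0.3824]
o2 [ 0.5353 -0.2765  0.04  ] [ 0.5374 -0.2763]
seat [ 0.4585 -0.1416  0.013 ] tip [ 0.4491 -0.3179  0.05  ]
wristL [0.44669526 0.27594283]
1.55
```

View pics/fit0.png

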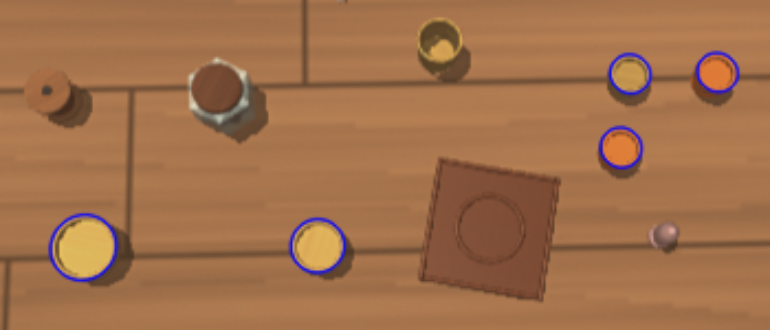

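View pics/wL.png

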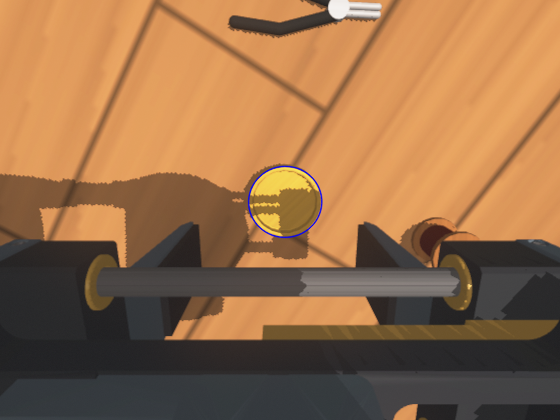

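The wrist fit of the large dish's rim, centred at about (285,201), is tight and agrees with the top-view fit within 2 mm. Before grasping, I'll view the tray seat from the wrist.

```bash
python3 - <<'E'
from h import *
env.move_ptp([.459,-.141,.17],Q(np.arctan2(-.141,.459)))
c=env.camera_params("wrist");im=env.get_image("wrist")
b=cv2.resize(im[90:250,160:400],None,fx=3.3,fy=3.3,interpolation=2)
cv2.imwrite("pics/wseat.png",b[:,:,::-1]);np.savez("wseat.npz",im=im,K=c["K"],pose=c["pose"])
E
```

```text
(no output)
```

View pics/wseat.png

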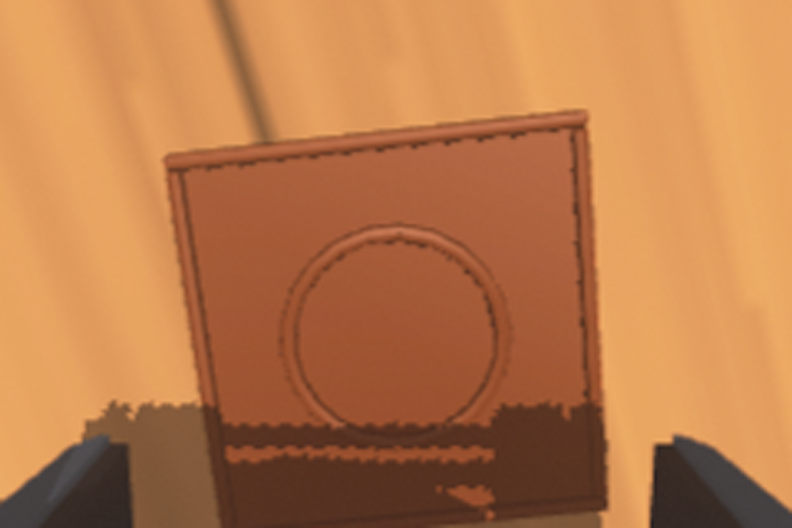

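```bash
python3 - <<'E'
from h import *
from scipy.optimize import least_squares
d=np.load("wseat.npz");c=dict(K=d["K"],pose=d["pose"])
pt=lambda u,v:ray("wrist",(160+(u+.5)/3.3-.5,90+(v+.5)/3.3-.5),.013,c)[:2]
inn=np.array([pt(*p) for p in((297,338),(497,335),(397,239),(398,440))]);out=np.array([pt(*p) for p in((281,338),(512,335),(397,225))])
r=least_squares(lambda x:np.r_[np.hypot(*(inn-x).T)-.032,np.hypot(*(out-x).T)-.037],[.459,-.141])
print(r.x,r.fun.round(4))
th=np.linspace(0,2*np.pi,80)
P=[np.array([proj("wrist",[r.x[0]+R*np.cos(t),r.x[1]+R*np.sin(t),.013],c) for t in th]) for R in(.032,.037)]
b=d["im"][90:250,160:400,::-1]; b=cv2.resize(b,None,fx=3.3,fy=3.3,interpolation=2)
for p in P: cv2.polylines(b,[np.round(((p-[160,90])+.5)*3.3-.5).astype(np.int32)],True,(255,0,0),1)
cv2.imwrite("pics/wseatfit.png",b)
E
```

```text
[ 0.46123557 -0.13853759] [-0.0003 -0.0001  0.0007  0.0006 -0.0002 -0.0004 -0.    ]
```

View pics/wseatfit.png

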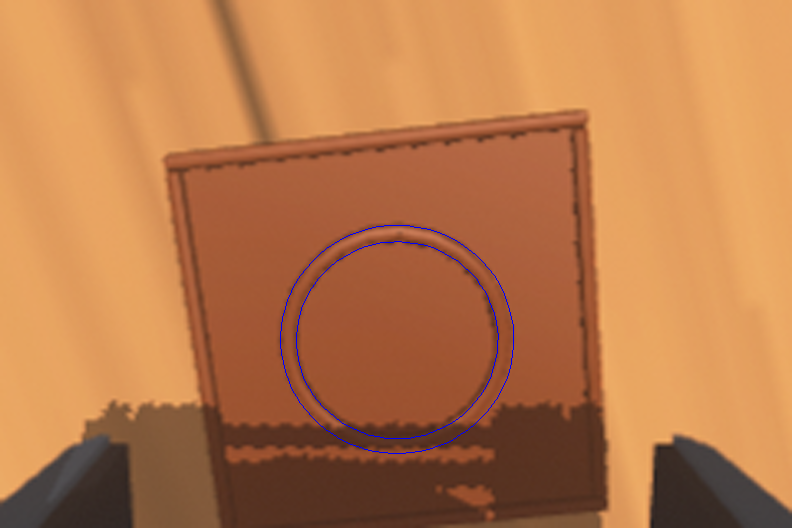

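The seat ring fits with residuals under 1 mm, giving (0.461, -0.1385). Now I'll pick up the large dish.

```bash
cat >> h.py <<'E'
FT=0.008
def st(): 
    s=env.read_state(); return s["clock"],s["position"].round(4),round(s["finger_gap"],4),s["contact_force"].round(1)
def pick(x,y,a,hi=.16):
    env.move_ptp([x,y,hi],Q(a))
    env.move_linear([x,y,.015+FT],v=.1)
    env.gripper_close(); print("gripped",*st())
    env.move_linear([x,y,.04],v=.05); print("lift",*st())
    env.move_linear([x,y,hi],v=.15)
def place(x,y,a,base,hi):
    """base: z at which the underside rests"""
    env.move_linear([x,y,hi],ori=Q(a),v=.15); print("above",*st())
    env.move_linear([x,y,base+.015+FT+.008],v=.1)
    hit=env.move_linear([x,y,base+.015+FT-.002],v=.02,max_force=4); print("down",hit,*st())
E
python3 - <<'E'
from h import *
pick(.4465,.2757,np.arctan2(.2757,.4465))
im=env.get_image("wrist");cv2.imwrite("pics/gL.png",im[:,:,::-1]);print(*st())
E
```

```text
gripped 6.6917 [0.4465 0.2757 0.0231] 0.0657 [-1.3 -0.9  3.2]
lift 7.1833 [0.4467 0.2758 0.0403] 0.0652 [-0.5  0.7 -2.8]
8.1833 [0.4459 0.2754 0.159 ] 0.0653 [ 0.6 -0.3 -2.6]
```

View pics/gL.png

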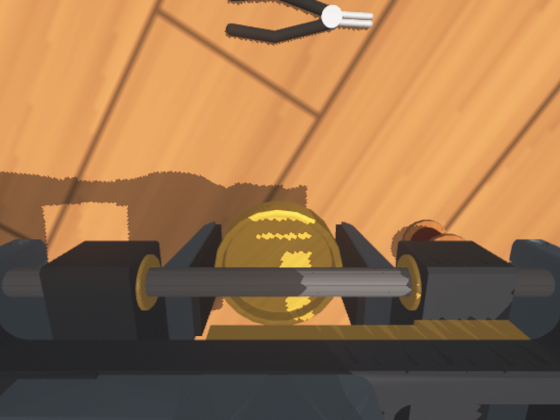

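The dish is held by its band, gap 65.3 mm, centred near (279,263). I'll check its offset from the TCP and place it.

```bash
python3 - <<'E'
from h import *
s=env.read_state()["position"]
print("expected rim centre px",proj("wrist",[s[0],s[1],s[2]-.023+.04]))
x,y=.4612,-.1385; a=np.arctan2(y,x)
env.move_ptp([x,y,.12],Q(a)); print(*st())
place(x,y,a,.008,.12)
im=env.get_image("wrist");cv2.imwrite("pics/pL.png",im[:,:,::-1])
E
```

```text
expected rim centre px [276.77758841 270.6755574 ]
9.725 [ 0.4614 -0.1378  0.12  ] 0.0654 [ 0.6  0.3 -2.6]
above 9.975 [ 0.4614 -0.1379  0.1201] 0.0656 [-0.  -0.6 -2.1]
down True 11.3667 [ 0.4614 -0.1386  0.031 ] 0.0657 [0.2 0.3 3.1]
```

View pics/pL.png

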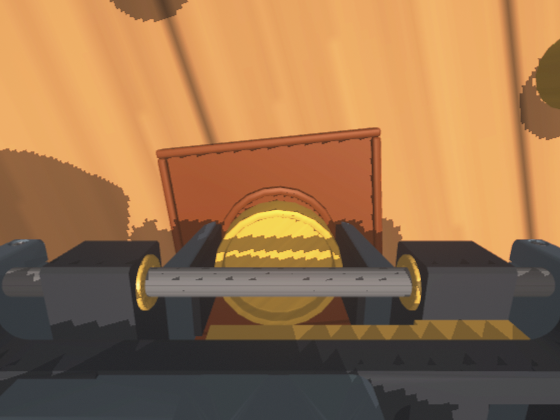

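TCP z is 0.031 at contact, which is exactly the seated height. Releasing, then checking from above.

```bash
python3 - <<'E'
from h import *
x,y=.4612,-.1385; a=np.arctan2(y,x)
env.open(); print(*st())
env.move_linear([x,y,.17],v=.1)
c=env.camera_params("wrist");im=env.get_image("wrist")
q,p=brass_rim("wrist",im,(x,y),.033,.048); print("L in seat",q); draw(im,[p],"pics/rL.png")
np.savez("wL.npz",im=im,K=c["K"],pose=c["pose"])
mx,my=.4424,.0378
env.move_ptp([mx,my,.15],Q(np.arctan2(my,mx)))
im=env.get_image("wrist");q,p=brass_rim("wrist",im,(mx,my),.027); print("M",q); draw(im,[p],"pics/wM.png")
im=env.get_image("top");q,p=brass_rim("top",im,(x,y),.033,.048); print("L top",q); draw(im,[p],"pics/t1.png");print(*st())
E
```

```text
12.0 [ 0.461  -0.1384  0.0309] 0.0912 [-0.3 -0.3 -0.6]
L in seat [ 0.46096714 -0.13829958]
M [0.44328899 0.03836166]
L top [ 0.46021278 -0.13955709]
14.4333 [0.4429 0.037  0.1501] 0.0912 [-0.2 -0.4  0.9]
```

View pics/rL.png

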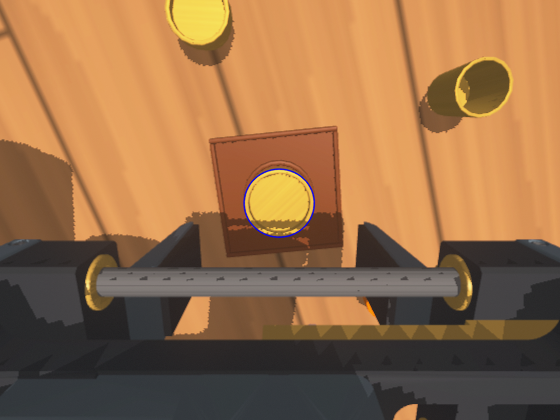

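View pics/wM.png

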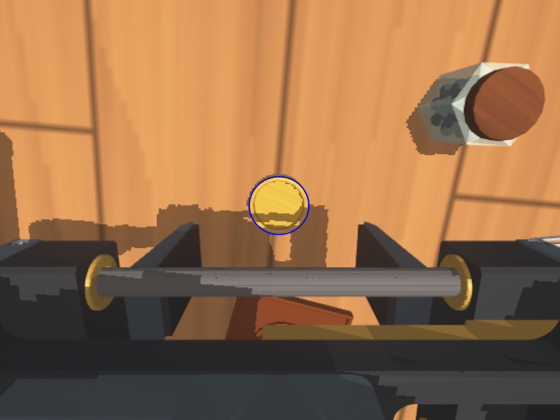

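The large dish is within 0.5 mm of the seat centre in the wrist fit, and within 1.5 mm in the top fit. The medium dish's rim fits well at (279,205). Proceeding with it.

```bash
python3 - <<'E'
from h import *
mx,my=.4433,.0384
pick(mx,my,np.arctan2(my,mx))
x,y=.4610,-.1384; a=np.arctan2(y,x)
env.move_ptp([x,y,.13],Q(a))
place(x,y,a,.040,.13)
im=env.get_image("wrist");cv2.imwrite("pics/pM.png",im[:,:,::-1])
E
```

```text
gripped 16.8667 [0.4433 0.0384 0.023 ] 0.0534 [-0.6  0.   2. ]
lift 17.3583 [0.4435 0.0384 0.0403] 0.0536 [ 0.2 -0.6 -2.1]
above 19.3083 [ 0.4611 -0.1376  0.1301] 0.0534 [-0.4  0.8 -1.9]
down True 20.4917 [ 0.4612 -0.1385  0.0629] 0.0532 [-0.2 -0.7  5.7]
```

View pics/pM.png

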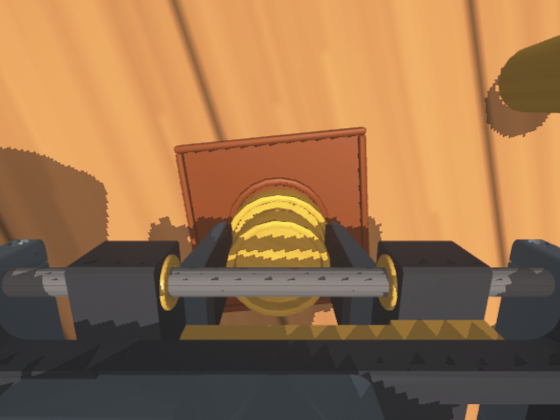

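z is 0.0629, so it's home. Releasing, checking, and going to look at the small dish with the jaws at -50° to clear the orange ones.

```bash
python3 - <<'E'
from h import *
x,y=.4610,-.1384; a=np.arctan2(y,x)
env.open(); env.move_linear([x,y,.2],v=.1)
im=env.get_image("wrist")
q,p=brass_rim("wrist",im,(x,y),.027,.080); q2,p2=brass_rim("wrist",im,(x,y),.033,.048); print("M",q,"L",q2); draw(im,[p,p2],"pics/rM.png")
sx,sy=.6157,-.2906
env.move_ptp([sx,sy,.15],Q(np.radians(-50)))
im=env.get_image("wrist");q,p=brass_rim("wrist",im,(sx,sy),.021); print("S",q); 
P=[p]
for n,g in(("o1",(.6155,-.3824)),("o2",(.5374,-.2763))):
    qq,p=brass_rim("wrist",im,g,.021);print(n,qq);P.append(p)
for s in(-1,1): # finger footprint at z .015, outer ends
    d=np.array([np.cos(np.radians(-50)),np.sin(np.radians(-50))])*s;n=np.array([-d[1],d[0]])
    P.append(np.array([proj("wrist",[*(q+d*e+n*w),.03]) for e,w in((.0455,-.016),(.059,-.016),(.059,.016),(.0455,.016))]))
draw(im,P,"pics/wS.png");print(*st())
E
```

```text
M [ 0.46103661 -0.13830023] L [ 0.46050415 -0.13892972]
S [ 0.61546218 -0.28947952]
o1 [ 0.6239883  -0.36937088]
o2 [ 0.54879714 -0.27332321]
23.7917 [ 0.6151 -0.2895  0.1505] 0.091 [-0.8 -0.4 -0.1]
```

View pics/rM.png

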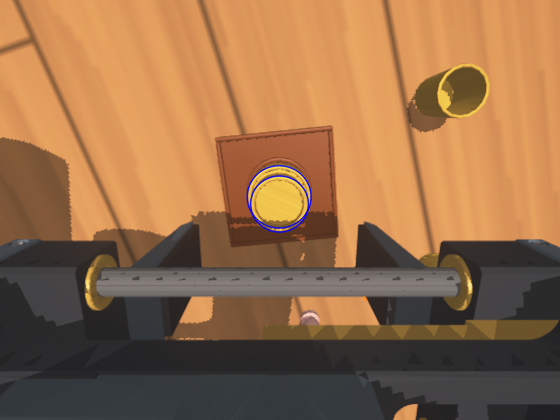

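View pics/wS.png

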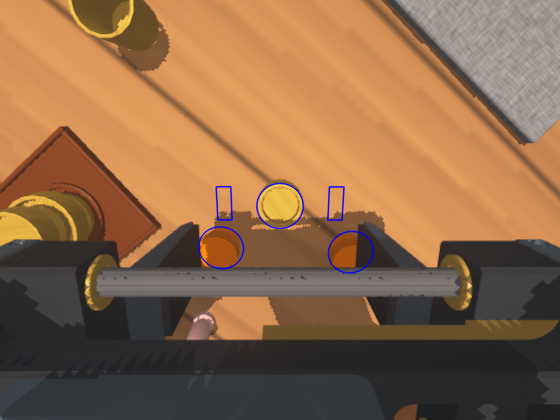

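The brass small dish is at (280,205), its rim fit is tight, and the finger footprints clear both orange dishes. The orange fits in this view are occluded, so I'm relying on the top-view positions for those. Picking and placing the small dish now.

```bash
python3 - <<'E'
from h import *
sx,sy=.6155,-.2895
pick(sx,sy,np.radians(-50))
x,y=.4610,-.1384; a=np.arctan2(y,x)
env.move_linear([sx,sy,.2],v=.15)
env.move_ptp([x,y,.2],Q(a))
place(x,y,a,.072,.17)
im=env.get_image("wrist");cv2.imwrite("pics/pS.png",im[:,:,::-1])
E
```

```text
gripped 26.3833 [ 0.6155 -0.2895  0.023 ] 0.0413 [-0.8 -0.1  0.4]
lift 26.875 [ 0.6156 -0.2895  0.0404] 0.0408 [-0.5  0.1 -0. ]
above 29.4583 [ 0.4613 -0.1388  0.1696] 0.0412 [ 0.9 -0.4 -0.7]
down True 30.7167 [ 0.4613 -0.1385  0.0948] 0.0409 [-0.2  0.2  5.7]
```

View pics/pS.png

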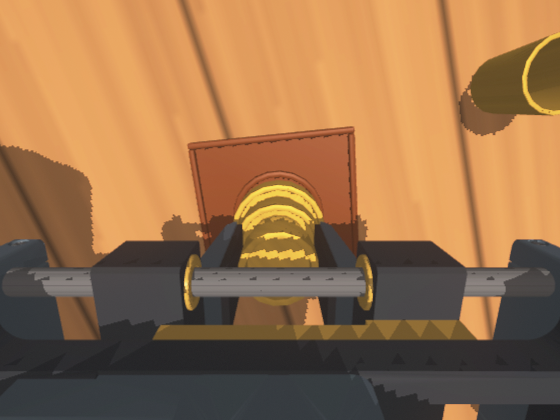

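z is 0.0948, home. Releasing, checking, then looking at the finial.

```bash
python3 - <<'E'
from h import *
x,y=.4610,-.1384; a=np.arctan2(y,x)
env.open(); env.move_linear([x,y,.235],v=.1)
im=env.get_image("wrist")
q,p=brass_rim("wrist",im,(x,y),.021,.112); q2,p2=brass_rim("wrist",im,(x,y),.027,.080); print("S",q,"M",q2); draw(im,[p,p2],"pics/rS.png")
fx,fy=.449,-.318
env.move_ptp([fx,fy,.16],Q(np.radians(-35)))
c=env.camera_params("wrist");im=env.get_image("wrist");np.savez("wF.npz",im=im,K=c["K"],pose=c["pose"])
cv2.imwrite("pics/wF.png",cv2.resize(im[120:260,200:360],None,fx=4,fy=4,interpolation=2)[:,:,::-1]);print(*st())
E
```

```text
S [ 0.46082585 -0.13803393] M [ 0.46047401 -0.13917758]
34.1 [ 0.4493 -0.3172  0.1603] 0.0911 [ 0.1 -0.   0.1]
```

View pics/rS.png

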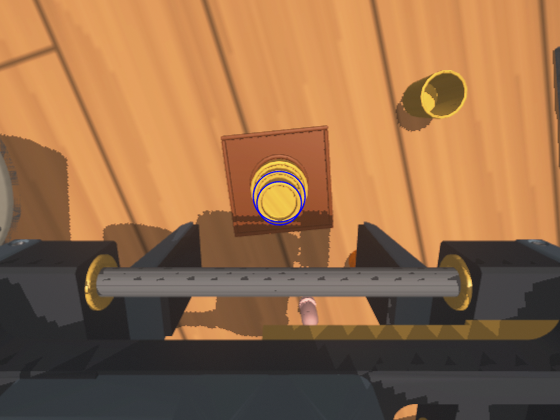

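View pics/wF.png

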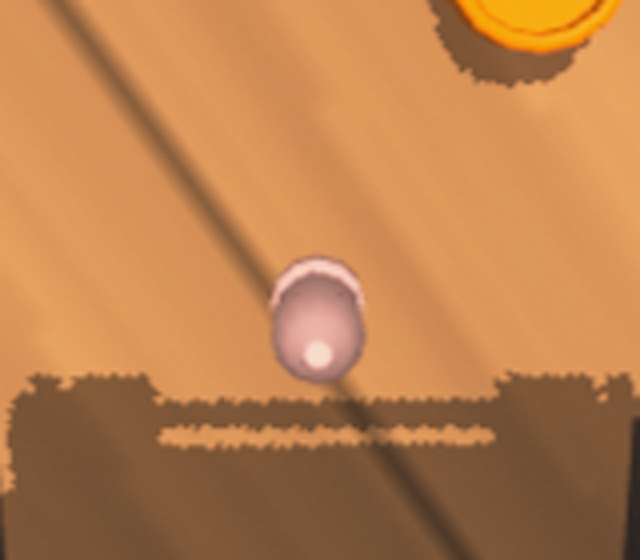

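The stack is concentric. The finial's base arc is centred near crop (318,303) and the tip near (317,352).

```bash
python3 - <<'E'
from h import *
d=np.load("wF.npz");c=dict(K=d["K"],pose=d["pose"])
f=lambda u,v,z:ray("wrist",(200+(u+.5)/4-.5,120+(v+.5)/4-.5),z,c)
print("base",f(318,303,.007),"tip",f(317,352,.056))
l=f(271,303,.007);r=f(365,303,.007);print("dia",np.hypot(*(l-r)[:2]))
x,y=f(318,303,.007)[:2]
th=np.linspace(0,6.283,40)
b=cv2.resize(d["im"][120:260,200:360],None,fx=4,fy=4,interpolation=2)[:,:,::-1].copy()
for R,z in((.012,.007),(.011,.042),(.011,.018)):
    p=np.array([proj("wrist",[x+R*np.cos(t),y+R*np.sin(t),z],c) for t in th])
    cv2.polylines(b,[np.round((p-[200,120]+.5)*4-.5).astype(np.int32)],True,(255,0,0),1)
cv2.imwrite("pics/wFfit.png",b)
E
```

```text
base [ 0.4494453  -0.31708812  0.007     ] tip [ 0.44921961 -0.31686808  0.056     ]
dia 0.024366222782343645
```

View pics/wFfit.png

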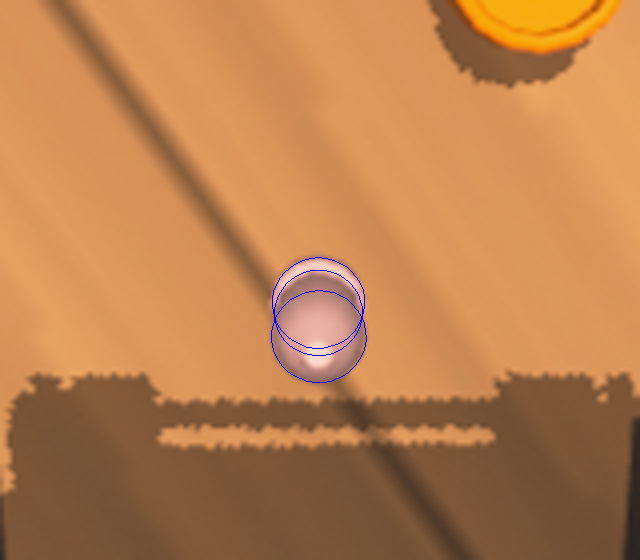

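The base and barrel overlays match, and the measured base diameter is 24.4 mm against 24 given. Picking and placing the finial.

```bash
python3 - <<'E'
from h import *
fx,fy=.4494,-.3170
pick(fx,fy,np.radians(-35))
env.move_linear([fx,fy,.22],v=.15)
x,y=.4610,-.1384; a=np.arctan2(y,x)
env.move_ptp([x,y,.22],Q(a))
place(x,y,a,.104,.20)
im=env.get_image("wrist");cv2.imwrite("pics/pF.png",im[:,:,::-1])
E
```

```text
gripped 36.9333 [ 0.4494 -0.317   0.023 ] 0.0212 [ 0.4 -0.6 -0.2]
lift 37.425 [ 0.4496 -0.3171  0.0404] 0.0208 [-0.3  0.3 -0.9]
above 39.9583 [ 0.4605 -0.1391  0.1994] 0.0209 [-0.7 -0.1 -0.2]
down True 41.2 [ 0.4612 -0.1385  0.1268] 0.021 [-0.3 -0.3  6.8]
```

View pics/pF.png

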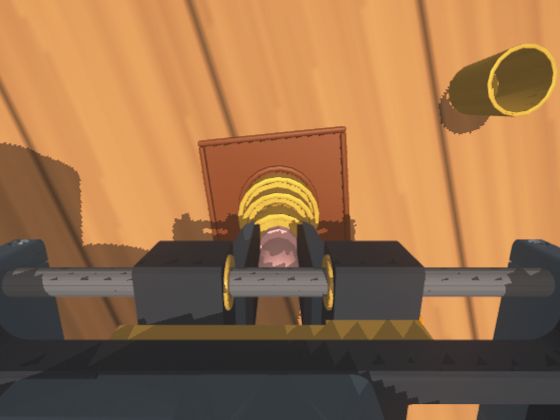

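z is 0.1268 against 0.127 expected, so the finial is home. Releasing, retreating straight up, then taking the final views.

```bash
python3 - <<'E'
from h import *
x,y=.4610,-.1384
env.open(); env.move_linear([x,y,.28],v=.1)
im=env.get_image("wrist")
env.move_ptp([.42,.2,.3],Q(np.arctan2(.2,.42))); env.wait(.3)
s=env.get_image("scene");t=env.get_image("top")
cv2.imwrite("pics/fw.png",im[:,:,::-1])
cv2.imwrite("pics/fs.png",cv2.resize(s[120:320,150:420],None,fx=2.9,fy=2.9,interpolation=2)[:,:,::-1])
cv2.imwrite("pics/ft.png",t[:,:,::-1]);print(*st())
print("tip expected: scene crop",(proj("scene",[x,y,.16])-[150,120])*2.9,"wrist n/a; top",proj("top",[x,y,.16]))
E
```

```text
45.8083 [0.4201 0.1997 0.3   ] 0.0912 [ 0.4  0.4 -0.1]
tip expected: scene crop [208.20983066 194.14886651] wrist n/a; top [337.83773247 233.96727923]
```

View pics/fs.png

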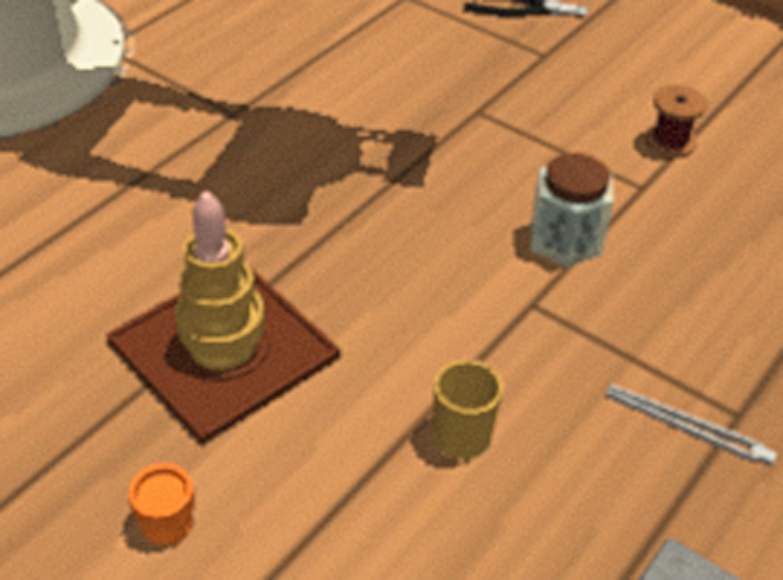

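View pics/ft.png

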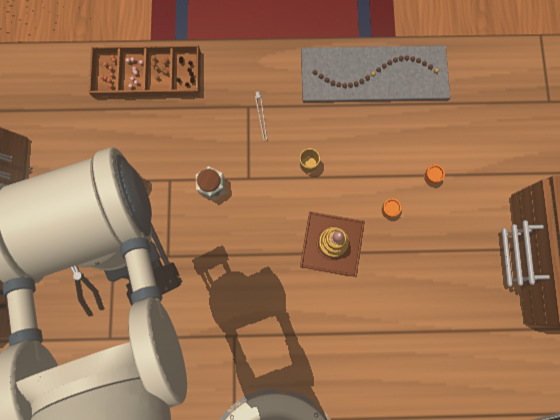

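The stack is upright. The finial tip is at (207,193) in the scene crop, against (208,194) expected. The cup (310,160) and jar (210,181) haven't moved, and the spool stands upright in the scene view. Handing in.

```bash
python3 -c "
from plant import env
env.hand_in(); print(env.read_state()['clock'])"
```

```text
the job is handed in; nothing more can be done
the job is handed in; nothing more can be done
```

I built the stand on the tray in the required order: large, medium and small dishes, then the finial. I handed it in at about 46 s of the 112 s allowed; no verdict is reported.

- **Seated height:** each piece touched down within 0.3 mm of its expected height, and each was released only after it was resting in place.
- **Centring:** the wrist-camera rim fits put each dish within about 1.5 mm of what it stands in. The last scene view shows the finial tip within a pixel of the expected point for an upright, centred stack.
- **Bystanders:** the cup, the jar and both orange look-alikes are at the same pixels as at the start. The arm mostly hid the spool in the last top view, but the scene view shows it upright, and the arm never came down near it.
- **Checks that disagreed:**
    - With the large dish in the grip, it appeared about 4 mm off the tool centre. The rim fit after release put it within 0.5 mm of the seat centre, and the top-camera fit within 1.5 mm.
    - The wrist fits of the two orange dishes failed because the gripper blocked the view, so I used the top view to clear them.

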